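# Find the brass weight's tin by hefting

## Robot

A 6-joint arm with a two-finger parallel gripper is mounted at the origin on the work surface. World frame = base frame: x ahead of the robot, y to its left, z up, the work surface at z = 0. Lengths are in m, angles in rad, forces in N, time in s.
With the tool pointing down it reaches from about 0.3 to 0.75 m from the base axis. Payload 8.5 kg.
Tool frame: the origin (TCP) lies midway between the tips of the shut fingers; the grasp point (between the pads) lies 19 mm behind it; z points along the fingers, y is the line along which they close (so a half turn about z gives the same grasp; the last joint's range is limited). The gripper opens to 88 mm and grips with 3 to 60 N. Pads are 18 mm wide; open, the fingers measure 123 mm over their backs; the gripper's body (75 mm by 187 mm) begins 45 mm behind the grasp point.
Start: joints at [-1.432, 0.381, 1.297, -0, 1.464, -0.215], TCP at [0.191, -0.516, 0.239] pointing down, gripper open.
Joint ranges: [-3.11, 3.11], [-0.89, 2.33], [0.22, 2.48], [-1.42, 4.56], [0.17, 2.85], [-2.88, 2.88]. Speed limits (rad/s): [2.39, 2.39, 3.14, 3.14, 3.14, 3.14].

## Interface

Orientations are given as a unit quaternion [w, x, y, z].
In Python, from cell import robot, eyes gives the robot as it stands. The module is installed in compiled form; this text tells all that it offers.
- The arm moves only by the tool jog_arm, never from a script. Its argument "plan" is a list of rows, each a list of 3 entries, a list of its own where there are three numbers: the turn, a rotation vector about the tool's x, y, z in units of 0.12 rad (1.0 is 0.12 rad), then the shift along the tool's x, y, z in units of 0.02 m (1.0 is 0.02 m), then the gripper command: -1 is fully open, 1 is shut, values between are in proportion. A call has 1 to 8 rows; each row shifts and turns the commanded pose from where the row before left it, along the tool's axes as they then stand; what a row does not reach is not made up. A row lasts 1/8 s, in which the tool goes at most 62.5 mm and 10.7 degrees, less where a joint would pass 70% of its speed; a pose out of reach is approached as far as the arm can. A call with a number of a shift or a turn outside -1 to 1 is refused whole. A call with a gripper value outside its range is refused whole. The fingers move at their own pace and stop on an object; "squeeze" is the grip in N (left out, the last holds). Time passes only in rows, so rows that do not move let the fingers close. It gives the time, the measured TCP pose, the force, the opening and the grip force at its end, in the units of the state.
- robot.read_state(): the state, without advancing time (a new reading comes with each control period).
- eyes.snapshot(name): name is "scene" or "top" or "wrist"; returns (picture, depth): 480x640x3 uint8, red, green, blue; 480x640 float32, m along the optical axis (not along the pixel's ray), 0 where there is no reading.
- eyes.calibration(name): a dict with "vertical_fov" (degrees; the focal length in pixels is half the picture's height over the tangent of half this angle, whatever the lens; pixels are square), "cx", "cy" (the principal point, pixels), "eye" and "orientation" of the camera in the world. Camera axes: x right, y down, z forward; pixel columns grow to the right and rows downward; lengths in m; the calibration is good to about 2 mm. A picture is of the moment at which its call begins: read the wrist's pose just before it. calibration takes no time and is no camera call; for the wrist camera it gives the pose at the moment of the call.
- robot.finish_job(): hands the job in; it is judged then, once.
The state is a dict: "t": time; "joint_pos": joint angles; "qd": joint speeds; "tau": joint torques, N m; "ee_pos": TCP position; "orientation": TCP orientation; "force": force on the tool from outside, world axes, zero at the start; "moment": the same for the moment, N m; "width": finger opening in m; "gripper_force": force on a finger pad.
Only numpy, scipy, OpenCV 4.12 (cv2) and the standard library are available. Lean on these libraries where they do the work, as an engineer would, in place of code of your own. Each camera call takes 0.05 s, during which the arm holds its last target. There are 200 camera calls.

## Task

Three closed tins that look alike stand in a row: two hold aluminium weights and one holds the brass weight, so it is much the heaviest. Lift each tin in turn, from the robot's left to its right, to feel its weight; stand the two lighter tins upright on the two cork mats, one wholly on each, and finish still holding the heaviest tin upright in the gripper, at least 10 cm clear of the bench. Set the tins down rather than dropping them, do not tip them over, and leave the other apparatus where it stands.

Things in the scene. Friction and masses are not known exactly. Their poses are not given: they have to be found in the camera images.
- tin_left_mid (a point): closed round tinplate tin, 56 mm in diameter, 80 mm high, one of three alike; at the start the one farthest to the robot's left (largest y). This point is its centre, 40 mm above its base; z runs up its axis. A weight with 2 mm of sideways play lies inside. Two tins weigh 0.21 to 0.29 kg in all, the third 0.53 to 0.69 kg; which one varies. Rigid; grasp its sides from above.
- tin_middle_mid (a point): closed round tinplate tin, 56 mm in diameter, 80 mm high, one of three alike; at the start the one between the other two. This point is its centre, 40 mm above its base; z runs up its axis. A weight with 2 mm of sideways play lies inside. Two tins weigh 0.21 to 0.29 kg in all, the third 0.53 to 0.69 kg; which one varies. Rigid; grasp its sides from above.
- tin_right_mid (a point): closed round tinplate tin, 56 mm in diameter, 80 mm high, one of three alike; at the start the one farthest to the robot's right (smallest y). This point is its centre, 40 mm above its base; z runs up its axis. A weight with 2 mm of sideways play lies inside. Two tins weigh 0.21 to 0.29 kg in all, the third 0.53 to 0.69 kg; which one varies. Rigid; grasp its sides from above.
- mat_a_top (a point): one of the two round cork mats, 100 mm in diameter, 4 mm thick, fixed on the bench beyond the tins; either tin may go on either mat. This point is the centre of its upper face.
- mat_b_top (a point): one of the two round cork mats, 100 mm in diameter, 4 mm thick, fixed on the bench beyond the tins; either tin may go on either mat. This point is the centre of its upper face.
- stand: slotted wooden stand with four upright grooves, 70 by 90 by 45 mm high, loose, beside the mats: leave it alone. Origin at the centre of its underside.
- block: steel rectangular block, 50 by 22 by 22 mm, loose, among the tins: leave it alone. Origin at the centre of its underside.
- slotted_mass: brass slotted mass, disc about 38 mm across, 12 mm high, loose, among the tins: leave it alone. Origin at the centre of its underside.
- rider: small aluminium wire rider hook, about 45 by 32 mm, 4 mm high, loose, lying between the tins and the mats: leave it alone. Origin at the middle of its underside.
There are look-alikes about, which are no part of the job. Leave any purple look-alike of the part that bears mat_a_top alone.

How it is judged:
On the way, in this order (a step that is already met when the one before it is completed fails the run):
1. the left tin is lifted clear of the bench in the fingers (height (world z) of tin_left_mid above 0.055 m and contact force between tin_left and the fingers above 1 N), for 0.2 s.
2. the middle tin is lifted clear of the bench in the fingers (height (world z) of tin_middle_mid above 0.055 m and contact force between tin_middle and the fingers above 1 N), for 0.2 s.
3. the right tin is lifted clear of the bench in the fingers (height (world z) of tin_right_mid above 0.055 m and contact force between tin_right and the fingers above 1 N), for 0.2 s.
At the end, for the whole second after the job is handed in: Each lighter tin (pressing its mat with under 4 N) stands upright within 0.1 rad, released, at rest, within 22 mm of the centre of a mat of its own; the heaviest is held still in the fingers, within 0.35 rad of upright, its centre over 130 mm above the bench, touching no other tin (((height (world z) of tin_left_mid above 0.13 m and angle between tin_left_mid's own z axis and vertical below 0.35 rad and contact force between tin_left and the fingers above 1 N and linear speed of tin_left below 0.05 m/s and contact force between tin_left and tin_middle below 0.1 N and contact force between tin_left and tin_right below 0.1 N and ((horizontal distance between tin_middle_mid and mat_a_top below 0.022 m and height (world z) of each of tin_middle_mid, tin_right_mid below 0.055 m and angle between each of tin_middle_mid, tin_right_mid's own z axis and vertical below 0.1 rad and contact force between tin_middle and mat_a between 1.2 and 4 N and contact force between each of tin_middle, tin_right and the fingers below 0.1 N and linear speed of each of tin_middle, tin_right below 0.03 m/s and horizontal distance between tin_right_mid and mat_b_top below 0.022 m and contact force between tin_right and mat_b between 1.2 and 4 N) or (horizontal distance between tin_middle_mid and mat_b_top below 0.022 m and height (world z) of each of tin_middle_mid, tin_right_mid below 0.055 m and angle between each of tin_middle_mid, tin_right_mid's own z axis and vertical below 0.1 rad and contact force between tin_middle and mat_b between 1.2 and 4 N and contact force between each of tin_middle, tin_right and the fingers below 0.1 N and linear speed of each of tin_middle, tin_right below 0.03 m/s and horizontal distance between tin_right_mid and mat_a_top below 0.022 m and contact force between tin_right and mat_a between 1.2 and 4 N))) or (height (world z) of tin_middle_mid above 0.13 m and angle between tin_middle_mid's own z axis and vertical below 0.35 rad and contact force between tin_middle and the fingers above 1 N and linear speed of tin_middle below 0.05 m/s and contact force between tin_middle and tin_left below 0.1 N and contact force between tin_middle and tin_right below 0.1 N and ((horizontal distance between tin_left_mid and mat_a_top below 0.022 m and height (world z) of each of tin_left_mid, tin_right_mid below 0.055 m and angle between each of tin_left_mid, tin_right_mid's own z axis and vertical below 0.1 rad and contact force between tin_left and mat_a between 1.2 and 4 N and contact force between each of tin_left, tin_right and the fingers below 0.1 N and linear speed of each of tin_left, tin_right below 0.03 m/s and horizontal distance between tin_right_mid and mat_b_top below 0.022 m and contact force between tin_right and mat_b between 1.2 and 4 N) or (horizontal distance between tin_left_mid and mat_b_top below 0.022 m and height (world z) of each of tin_left_mid, tin_right_mid below 0.055 m and angle between each of tin_left_mid, tin_right_mid's own z axis and vertical below 0.1 rad and contact force between tin_left and mat_b between 1.2 and 4 N and contact force between each of tin_left, tin_right and the fingers below 0.1 N and linear speed of each of tin_left, tin_right below 0.03 m/s and horizontal distance between tin_right_mid and mat_a_top below 0.022 m and contact force between tin_right and mat_a between 1.2 and 4 N))) or (height (world z) of tin_right_mid above 0.13 m and angle between tin_right_mid's own z axis and vertical below 0.35 rad and contact force between tin_right and the fingers above 1 N and linear speed of tin_right below 0.05 m/s and contact force between tin_right and tin_left below 0.1 N and contact force between tin_right and tin_middle below 0.1 N and ((horizontal distance between tin_left_mid and mat_a_top below 0.022 m and height (world z) of each of tin_left_mid, tin_middle_mid below 0.055 m and angle between each of tin_left_mid, tin_middle_mid's own z axis and vertical below 0.1 rad and contact force between tin_left and mat_a between 1.2 and 4 N and contact force between each of tin_left, tin_middle and the fingers below 0.1 N and linear speed of each of tin_left, tin_middle below 0.03 m/s and horizontal distance between tin_middle_mid and mat_b_top below 0.022 m and contact force between tin_middle and mat_b between 1.2 and 4 N) or (horizontal distance between tin_left_mid and mat_b_top below 0.022 m and height (world z) of each of tin_left_mid, tin_middle_mid below 0.055 m and angle between each of tin_left_mid, tin_middle_mid's own z axis and vertical below 0.1 rad and contact force between tin_left and mat_b between 1.2 and 4 N and contact force between each of tin_left, tin_middle and the fingers below 0.1 N and linear speed of each of tin_left, tin_middle below 0.03 m/s and horizontal distance between tin_middle_mid and mat_a_top below 0.022 m and contact force between tin_middle and mat_a between 1.2 and 4 N))))); the arm keeps its last pose, push and grip.
It fails at once if a tin is tipped over (more than 0.6 rad) (angle between any of tin_left_mid, tin_middle_mid, tin_right_mid's own z axis and vertical above 0.6 rad).
It fails at once if a tin is dropped (falls at more than 0.6 m/s out of the fingers) ((linear speed of tin_left above 0.6 m/s and contact force between tin_left and the fingers below 0.1 N) or (linear speed of tin_middle above 0.6 m/s and contact force between tin_middle and the fingers below 0.1 N) or (linear speed of tin_right above 0.6 m/s and contact force between tin_right and the fingers below 0.1 N)).
It fails at once if the stand, block, slotted mass or rider is shifted by more than 30 mm (distance of any of stand, block, slotted_mass, rider from where it was at the start of the episode above 0.03 m).
It also fails if it takes over 72 s, if anything falls off the work surface, if the arm or the gripper's body presses on something with over 40 N, if the wrist force passes 120 N, or if a joint passes its speed limit or range.

## Working session

There is one attempt and no reset: what is moved stays moved. The work goes in short steps, Python scripts to look and compute and a tool call to move; the robot and the scene stay as the last step left them, time stands still between calls to the robot, and variables do not carry over. Pictures are saved under pics/ and viewed, at most 10 in all, crops included, and the job is handed in when it is done.

Besides the shell and the picture viewer there is one more tool, called after "Emit:" as a command line: name --argument value ..., lists and objects as JSON in quotes. jog_arm: Moves the arm, as the interface text tells. Its arguments: {"type":"object","properties":{"plan":{"type":"array"},"squeeze":{"type":"number"}},"required":["plan"]}

```bash
mkdir -p pics
cat > h.py <<'E'
import numpy as np,cv2
from scipy.spatial.transform import Rotation as R
from cell import robot,eyes
def cal(n):
    c=eyes.calibration(n); f=240/np.tan(np.radians(c["vertical_fov"]/2)); q=c["orientation"]
    return f,c["cx"],c["cy"],np.array(c["eye"]),R.from_quat([q[1],q[2],q[3],q[0]]).as_matrix()
def ray(c,u,v,z):
    f,cx,cy,e,M=c; d=M@np.array([(u-cx)/f,(v-cy)/f,1]); return e+d*(z-e[2])/d[2]
def cloud(c,D):
    f,cx,cy,e,M=c; v,u=np.mgrid[:480,:640]; p=np.stack([(u-cx)/f*D,(v-cy)/f*D,D],-1); return p@M.T+e
def save(n,p): cv2.imwrite("pics/"+n+".png",p[...,::-1])
E
python3 - <<'E'
from h import *
s=robot.read_state(); print({k:np.round(v,3) for k,v in s.items()})
ims=[]
for n in("top","scene"):
    p,d=eyes.snapshot(n); save(n,p); np.savez(n,p=p,d=d); print(n,eyes.calibration(n),(d>0).mean())
E
```

```text
{'t': np.float64(0.0), 'joint_pos': array([-1.432,  0.381,  1.298, -0.   ,  1.464, -0.215]), 'qd': array([ 0.   , -0.001, -0.003, -0.002,  0.001, -0.001]), 'tau': array([ 0.0000e+00, -4.3793e+01, -2.2455e+01,  7.1000e-02,  3.5000e-02,
       -0.0000e+00]), 'ee_pos': array([ 0.191, -0.516,  0.238]), 'orientation': array([-0.001,  0.984,  0.176,  0.   ]), 'force': array([ 0.08 , -0.579, -0.846]), 'moment': array([ 0.062, -0.025, -0.019]), 'gripper_force': np.float64(0.0), 'width': np.float64(0.088)}
top {'vertical_fov': 56.709572182677896, 'cx': 318.57973013375175, 'cy': 239.34384050015953, 'eye': array([0.47334792, 0.00748766, 0.88093626]), 'orientation': array([ 0.05065191, -0.69807235,  0.71175714, -0.05942345])} 0.9960026041666666
scene {'vertical_fov': 52.39480609650417, 'cx': 316.16669810081686, 'cy': 232.99769315849926, 'eye': array([1.09516306, 0.24549663, 0.96050766]), 'orientation': array([-0.14457429,  0.52415048,  0.80624968, -0.23307942])} 0.9960384114583334
```

View pics/top.png

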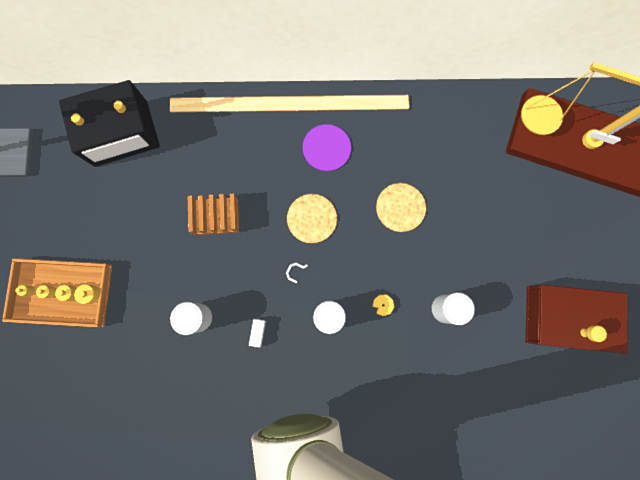

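View pics/scene.png

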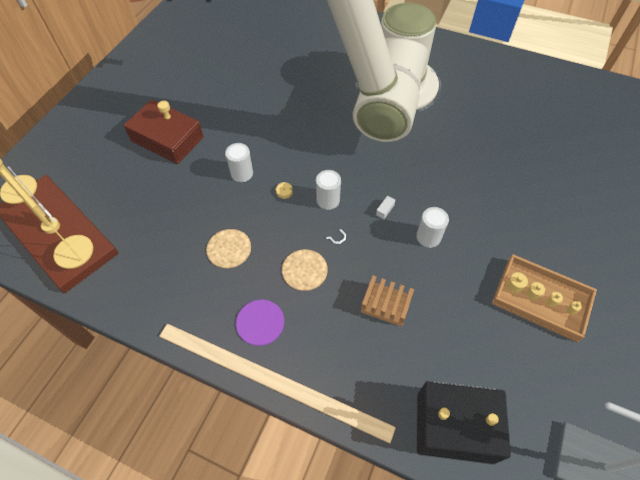

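Top view: tins at (187,318), (329,317) and (457,309); cork mats at (312,218) and (401,207). The purple disc at (327,147) is the look-alike: it isn't cork-coloured, so it is excluded. The scene view shows the same layout: tins at (433,222), (328,185) and (239,157); mats at (305,270) and (229,248); purple disc at (260,322).

Run:
```python
from h import *
seeds={"top":{"L":(187,318),"M":(329,317),"R":(457,309),"A":(312,218),"B":(401,207)},"scene":{"L":(433,216),"M":(328,180),"R":(239,152),"A":(305,270),"B":(229,248)}}
out={}
for n in seeds:
    z=np.load(n+".npz"); p,d=z["p"],z["d"]; c=cal(n); P=cloud(c,d)
    hsv=cv2.cvtColor(p,cv2.COLOR_RGB2HSV)
    # z from depth picks the top face of tins; colour picks cork
    tin=((P[...,2]>.072)&(P[...,2]<.092)&(hsv[...,1]<60)&(hsv[...,2]>150)).astype(np.uint8)
    mat=cv2.inRange(hsv,(12,50,140),(28,200,255))//255
    for k,s in seeds[n].items():
        N,l,st,_=cv2.connectedComponentsWithStats(tin if k in"LMR" else mat); i=l[s[1],s[0]]
        if i==0: print(n,k,"no"); continue
        m=l==i; cnt=max(cv2.findContours(m.astype(np.uint8),0,1)[0],key=len); e=cv2.fitEllipse(cv2.convexHull(cnt))
        f=c[0]; q=P[m]; zz=np.median(q[:,2])
        print(n,k,"px",np.round(e[0],1),np.round(e[1],1),"depth z",zz.round(4),"ray",ray(c,*e[0],.08 if k in"LMR" else .004)[:2].round(4),"diam",np.ptp(q[:,:2],axis=0).round(3))
        f,cx,cy,eye,M=c; v=M@np.array([(e[0][0]-cx)/f,(e[0][1]-cy)/f,1]); out.setdefault(k,[]).append((eye,v/np.linalg.norm(v)))
for k,o in out.items():
    A=sum(np.eye(3)-np.outer(v,v) for e,v in o); b=sum((np.eye(3)-np.outer(v,v))@e for e,v in o); x=np.linalg.solve(A,b)
    print(k,"triang",x.round(4))
z=np.load("top.npz");P=cloud(cal("top"),z["d"]);
for k,s in {"block":(257,333),"mass":(383,305),"rider":(297,272),"stand":(213,214),"stand corner":(237,232)}.items():print(k,P[s[1],s[0]].round(3))
big=cv2.resize(z["p"][120:360,150:500],None,fx=2.2,fy=2.2,interpolation=cv2.INTER_CUBIC); save("crop",big)
```

```text
top L px [186.2 318.3] [31.7 33.1] depth z 0.0796 ray [0.4622 0.2332] diam [0.054 0.056]
top M px [328.8 317.1] [31.6 32. ] depth z 0.0796 ray [ 0.459  -0.0191] diam [0.055 0.055]
top R px [457.4 308.6] [31.4 33. ] depth z 0.0794 ray [ 0.4693 -0.2491] diam [0.055 0.057]
top A px [311.4 218.1] [49.5 50.3] depth z 0.0032 ray [0.6546 0.0087] diam [0.233 0.099]
top B px [400.6 207.1] [48.9 50.1] depth z 0.0032 ray [ 0.674 -0.172] diam [0.253 0.231]
scene L px [435.3 218. ] [22.5 27.1] depth z 0.0797 ray [0.4621 0.2329] diam [0.059 0.056]
scene M px [328.4 179.9] [20.9 24.7] depth z 0.0799 ray [ 0.4593 -0.0197] diam [0.057 0.055]
scene R px [237.5 152.3] [19.6 23.8] depth z 0.0802 ray [ 0.4698 -0.25  ] diam [0.059 0.056]
scene A px [304.4 269.5] [41.4 45.9] depth z 0.0036 ray [0.6545 0.0079] diam [0.493 0.291]
scene B px [228.4 248.1] [38.8 45.2] depth z 0.0037 ray [ 0.6745 -0.1729] diam [0.474 0.474]
L triang [0.4622 0.233  0.0803]
M triang [ 0.4591 -0.0194  0.0799]
R triang [ 0.4695 -0.2497  0.0796]
A triang [0.6546 0.0083 0.0044]
B triang [ 0.6743 -0.1725  0.0038]
block [0.431 0.116 0.021]
mass [ 0.479 -0.129 -0.002]
rider [0.547 0.039 0.002]
stand [0.657 0.197 0.045]
stand corner [0.629 0.158 0.004]
```

View pics/crop.png

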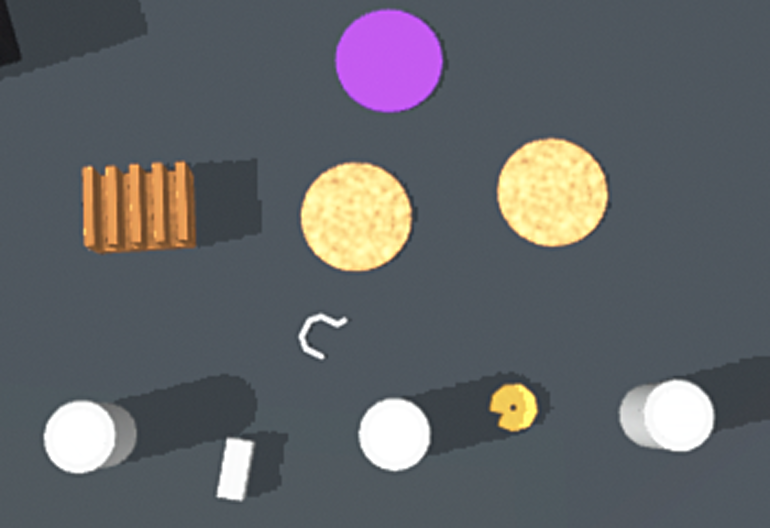

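The crop confirms two cork mats at crop (356,217) and (552,193). The purple disc at (390,60) stays untouched. All heights match the text (tins 0.080 m, mats 0.004 m), so I move to the left tin.

Emit:
jog_arm --plan '[[[0,0,0],[0.83,-0.98,0.17],-1],[[0,0,0],[0.83,-0.98,0.17],-1],[[0,0,0],[0.83,-0.98,0.17],-1],[[0,0,0],[0.83,-0.98,0.17],-1],[[0,0,0],[0.83,-0.98,0.17],-1],[[0,0,0],[0.83,-0.98,0.17],-1],[[0,0,0],[0.83,-0.98,0.17],-1],[[0,0,0],[0.83,-0.98,0.17],-1]]' --squeeze 35

```text
t: 1.1
ee_pos: [0.2609, -0.3218, 0.2112]
orientation: [-0.0, 0.984, 0.176, -0.0]
force: [0.3, -0.1, -0.2]
width: 0.0883
gripper_force: 0.0
```

Emit:
jog_arm --plan '[[[0,0,0],[0.83,-0.98,0.17],-1],[[0,0,0],[0.83,-0.98,0.17],-1],[[0,0,0],[0.83,-0.98,0.17],-1],[[0,0,0],[0.83,-0.98,0.17],-1],[[0,0,0],[0.83,-0.98,0.17],-1],[[0,0,0],[0.83,-0.98,0.17],-1],[[0,0,0],[0.83,-0.98,0.17],-1],[[0,0,0],[0.83,-0.98,0.17],-1]]'

```text
t: 2.1
ee_pos: [0.3311, -0.1288, 0.1841]
orientation: [-0.0, 0.984, 0.176, -0.0]
force: [0.4, -0.3, 0.5]
width: 0.088
gripper_force: 0.0
```

Emit:
jog_arm --plan '[[[0,0,0],[0.83,-0.98,0.17],-1],[[0,0,0],[0.83,-0.98,0.17],-1],[[0,0,0],[0.83,-0.98,0.17],-1],[[0,0,0],[0.83,-0.98,0.17],-1],[[0,0,0],[0.83,-0.98,0.17],-1],[[0,0,0],[0.83,-0.98,0.17],-1],[[0,0,0],[0.83,-0.98,0.17],-1],[[0,0,0],[0.83,-0.98,0.17],-1]]'

```text
t: 3.1
ee_pos: [0.4014, 0.0643, 0.1569]
orientation: [-0.0, 0.984, 0.176, -0.0]
force: [-0.2, -0.6, -0.3]
width: 0.0881
gripper_force: 0.0
```

Emit:
jog_arm --plan '[[[0,0,0],[0.83,-0.98,0.17],-1],[[0,0,0],[0.83,-0.98,0.17],-1],[[0,0,0],[0.83,-0.98,0.17],-1],[[0,0,0],[0.83,-0.98,0.17],-1],[[0,0,0],[0.83,-0.98,0.17],-1],[[0,0,0],[0.83,-0.98,0.17],-1],[[0,0,0],[0,0,0],-1],[[0,0,0],[0,0,0],-1]]'

```text
t: 4.1
ee_pos: [0.4536, 0.2077, 0.1366]
orientation: [0.0, 0.984, 0.176, -0.0]
force: [-0.1, 0.1, 0.3]
width: 0.0877
gripper_force: 0.0
```

```bash
cat > go.py <<'E'
import sys
from h import *
s=robot.read_state(); q=s["orientation"]; M=R.from_quat([q[1],q[2],q[3],q[0]]).as_matrix()
t=np.array([float(a) for a in sys.argv[1:4]])
print("t",round(float(s["t"]),2),"ee",np.round(s["ee_pos"],4),"tilt",np.round(M[:,2],3),"F",np.round(s["force"],2),"w",round(float(s["width"]),4),"units",((M.T@(t-s["ee_pos"]))/.02).round(2),"j6",s["joint_pos"][5].round(2))
E
python3 go.py .4622 .233 .031
```

```text
t 4.1 ee [0.4536 0.2077 0.1366] tilt [-0.001 -0.    -1.   ] F [-0.14  0.14  0.27] w 0.0877 units [ 0.84 -1.04  5.28] j6 1.41
```

Emit:
jog_arm --plan '[[[0,0,0],[0.42,-0.52,0],-1],[[0,0,0],[0.42,-0.52,0],-1],[[0,0,0],[0,0,1],-1],[[0,0,0],[0,0,1],-1],[[0,0,0],[0,0,1],-1],[[0,0,0],[0,0,1],-1],[[0,0,0],[0,0,0.8],-1],[[0,0,0],[0,0,0.5],-1]]'

```text
t: 5.1
ee_pos: [0.4626, 0.234, 0.0301]
orientation: [-0.0, 0.984, 0.176, -0.0]
force: [0.2, 1.2, 1.0]
width: 0.0881
gripper_force: 0.0
```

Emit:
jog_arm --plan '[[[0,0,0],[0,0,0],1],[[0,0,0],[0,0,0],1],[[0,0,0],[0,0,0],1],[[0,0,0],[0,0,0],1],[[0,0,0],[0,0,0],1],[[0,0,0],[0,0,0],1]]'

```text
t: 5.85
ee_pos: [0.4628, 0.2336, 0.0312]
orientation: [-0.0, 0.984, 0.176, 0.0]
force: [-1.3, 0.2, 6.3]
width: 0.0542
gripper_force: 35.0
```

Emit:
jog_arm --plan '[[[0,0,0],[0,0,-0.4],1],[[0,0,0],[0,0,-0.6],1],[[0,0,0],[0,0,-0.6],1],[[0,0,0],[0,0,-0.6],1],[[0,0,0],[0,0,-0.6],1],[[0,0,0],[0,0,-0.2],1],[[0,0,0],[0,0,0],1],[[0,0,0],[0,0,0],1]]'

```text
t: 6.85
ee_pos: [0.4623, 0.2335, 0.0904]
orientation: [0.0, 0.984, 0.176, -0.0]
force: [0.2, -0.3, -3.2]
width: 0.0545
gripper_force: 35.1
```

Emit:
jog_arm --plan '[[[0,0,0],[0,0,0],1],[[0,0,0],[0,0,0],1]]'

```text
t: 7.1
ee_pos: [0.4625, 0.2335, 0.0905]
orientation: [0.0, 0.984, 0.176, -0.0]
force: [-0.2, -0.5, -2.8]
width: 0.0546
gripper_force: 35.1
```

```bash
python3 go.py .6546 .0083 .092
```

```text
t 7.1 ee [0.4625 0.2335 0.0905] tilt [-0. -0. -1.] F [-0.24 -0.5  -2.81] w 0.0546 units [ 5.11 13.89 -0.08] j6 1.46
```

The left tin pulls about 2.8–3.2 N, so it is light. It goes to mat A.

Emit:
jog_arm --plan '[[[0,0,0],[0.2,0.5,0],1],[[0,0,0],[0.35,0.95,0],1],[[0,0,0],[0.35,0.95,0],1],[[0,0,0],[0.35,0.95,0],1],[[0,0,0],[0.35,0.95,0],1],[[0,0,0],[0.35,0.95,0],1],[[0,0,0],[0.35,0.95,0],1],[[0,0,0],[0.35,0.95,0],1]]'

```text
t: 8.1
ee_pos: [0.5626, 0.1167, 0.0907]
orientation: [-0.0, 0.984, 0.176, -0.0]
force: [0.2, 0.1, -3.2]
width: 0.0547
gripper_force: 35.1
```

Emit:
jog_arm --plan '[[[0,0,0],[0.35,0.95,0],1],[[0,0,0],[0.35,0.95,0],1],[[0,0,0],[0.35,0.95,0],1],[[0,0,0],[0.35,0.95,0],1],[[0,0,0],[0.35,0.95,0],1],[[0,0,0],[0.35,0.95,0],1],[[0,0,0],[0.36,1.0,0],1],[[0,0,0],[0,0,0],1]]'

```text
t: 9.1
ee_pos: [0.6551, 0.0078, 0.0904]
orientation: [0.0, 0.985, 0.175, 0.0]
force: [-0.4, 0.2, -2.6]
width: 0.054
gripper_force: 35.1
```

```bash
python3 go.py .6546 .0083 .0355
```

```text
t 9.1 ee [0.6551 0.0078 0.0904] tilt [ 0. -0. -1.] F [-0.42  0.25 -2.63] w 0.054 units [-0.01 -0.03  2.75] j6 1.05
```

Emit:
jog_arm --plan '[[[0,0,0],[0,0,0.6],1],[[0,0,0],[0,0,0.8],1],[[0,0,0],[0,0,0.7],1],[[0,0,0],[0,0,0.4],1],[[0,0,0],[0,0,0.2],1],[[0,0,0],[0,0,0.06],1],[[0,0,0],[0,0,0.04],1],[[0,0,0],[0,0,0],1]]'

```text
t: 10.1
ee_pos: [0.6546, 0.009, 0.0353]
orientation: [0.0, 0.984, 0.176, 0.0]
force: [-0.1, 0.2, -0.6]
width: 0.0542
gripper_force: 35.1
```

Force has dropped to about zero, so the tin is resting on the mat. I release and rise.

Emit:
jog_arm --plan '[[[0,0,0],[0,0,0],-1],[[0,0,0],[0,0,0],-1],[[0,0,0],[0,0,0],-1],[[0,0,0],[0,0,-0.5],-1],[[0,0,0],[0,0,-1],-1],[[0,0,0],[0,0,-1],-1],[[0,0,0],[0,0,-1],-1],[[0,0,0],[0,0,-1],-1]]'

```text
t: 11.1
ee_pos: [0.6545, 0.0091, 0.1263]
orientation: [0.0, 0.984, 0.176, 0.0]
force: [-0.2, -0.3, 0.7]
width: 0.0882
gripper_force: 0.0
```

```bash
python3 go.py .4591 -.0194 .125
python3 - <<'E'
from h import *
p,d=eyes.snapshot("top"); save("p1",p[130:360,150:500])
E
```

```text
t 11.1 ee [0.6545 0.0091 0.1263] tilt [ 0.001 -0.    -1.   ] F [-0.25 -0.25  0.68] w 0.0882 units [-9.66 -2.05  0.05] j6 1.05
```

View pics/p1.png

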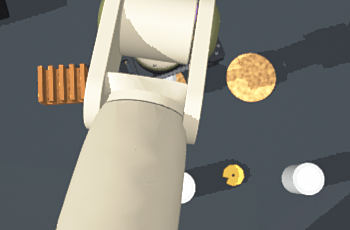

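The arm hides the tin on mat A. Mat B (251,78) and the right tin (303,179) stand undisturbed. Next is the middle tin.

Emit:
jog_arm --plan '[[[0,0,0],[-0.97,-0.2,0],-1],[[0,0,0],[-0.97,-0.2,0],-1],[[0,0,0],[-0.97,-0.2,0],-1],[[0,0,0],[-0.97,-0.2,0],-1],[[0,0,0],[-0.97,-0.2,0],-1],[[0,0,0],[-0.97,-0.2,0],-1],[[0,0,0],[-0.97,-0.2,0],-1],[[0,0,0],[-0.97,-0.2,0],-1]]'

```text
t: 12.15
ee_pos: [0.4971, -0.0147, 0.125]
orientation: [0.0, 0.984, 0.176, 0.0]
force: [0.8, 0.0, -0.0]
width: 0.0882
gripper_force: 0.0
```

Emit:
jog_arm --plan '[[[0,0,0],[-0.95,-0.2,0],-1],[[0,0,0],[-0.95,-0.25,0],-1],[[0,0,0],[0,0,0],-1],[[0,0,0],[0,0,0],-1]]'

```text
t: 12.65
ee_pos: [0.4598, -0.0195, 0.125]
orientation: [0.0, 0.984, 0.176, 0.001]
force: [0.3, 0.4, 0.3]
width: 0.088
gripper_force: 0.0
```

```bash
python3 go.py .4591 -.0194 .0305
python3 - <<'E'
from h import *
p,d=eyes.snapshot("scene"); c=cal("scene"); P=cloud(c,d); hsv=cv2.cvtColor(p,cv2.COLOR_RGB2HSV)
m=((P[...,2]>.074)&(P[...,2]<.094)&(P[...,0]>.58)&(P[...,0]<.73)&(abs(P[...,1]-.008)<.06)&(hsv[...,1]<60)&(hsv[...,2]>150))
q=P[m]; print(m.sum(),np.median(q,0).round(4),(q.min(0)+q.max(0))[:2]/2)
save("p2",p[60:360,150:550])
E
```

```text
t 12.65 ee [ 0.4598 -0.0195  0.125 ] tilt [ 0.001 -0.    -1.   ] F [0.3  0.37 0.29] w 0.088 units [-0.03 -0.02  4.73] j6 0.92
557 [0.6536 0.0099 0.084 ] [0.65152266 0.00832457]
```

View pics/p2.png

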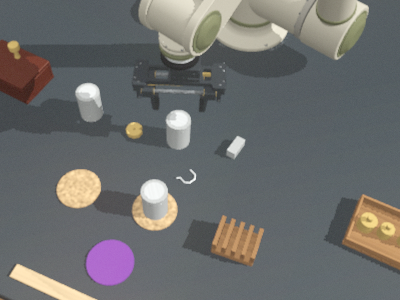

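The left tin stands upright on mat A, crop (154,200), centred to about 3 mm at z 0.084. The gripper is over the middle tin (178,130), so I descend.

Emit:
jog_arm --plan '[[[0,0,0],[0,0,1],-1],[[0,0,0],[0,0,1],-1],[[0,0,0],[0,0,1],-1],[[0,0,0],[0,0,1],-1],[[0,0,0],[0,0,0.5],-1],[[0,0,0],[0,0,0.23],-1],[[0,0,0],[0,0,0],-1],[[0,0,0],[0,0,0],-1]]'

```text
t: 13.7
ee_pos: [0.4593, -0.0194, 0.0306]
orientation: [0.0, 0.984, 0.176, 0.0]
force: [-0.2, 0.3, 1.5]
width: 0.0883
gripper_force: 0.0
```

Emit:
jog_arm --plan '[[[0,0,0],[0,0,0],1],[[0,0,0],[0,0,0],1],[[0,0,0],[0,0,0],1],[[0,0,0],[0,0,0],1],[[0,0,0],[0,0,0],1],[[0,0,0],[0,0,0],1]]'

```text
t: 14.45
ee_pos: [0.459, -0.0194, 0.0302]
orientation: [0.0, 0.984, 0.176, 0.0]
force: [0.2, -1.5, 2.0]
width: 0.0559
gripper_force: 35.0
```

Emit:
jog_arm --plan '[[[0,0,0],[0,0,-0.4],1],[[0,0,0],[0,0,-0.6],1],[[0,0,0],[0,0,-0.6],1],[[0,0,0],[0,0,-0.6],1],[[0,0,0],[0,0,-0.6],1],[[0,0,0],[0,0,-0.2],1],[[0,0,0],[0,0,0],1],[[0,0,0],[0,0,0],1]]'

```text
t: 15.45
ee_pos: [0.4587, -0.0193, 0.0898]
orientation: [-0.0, 0.984, 0.176, -0.0]
force: [0.7, -0.2, -2.6]
width: 0.0553
gripper_force: 35.0
```

Emit:
jog_arm --plan '[[[0,0,0],[0,0,0],1],[[0,0,0],[0,0,0],1]]'

```text
t: 15.7
ee_pos: [0.4589, -0.0194, 0.0899]
orientation: [-0.0, 0.984, 0.176, -0.0]
force: [-0.0, -0.4, -1.3]
width: 0.0557
gripper_force: 35.0
```

```bash
python3 go.py .6743 -.1725 .092
```

```text
t 15.7 ee [ 0.4589 -0.0194  0.0899] tilt [-0.001  0.    -1.   ] F [-0.04 -0.39 -1.32] w 0.0557 units [ 7.45 10.92 -0.11] j6 0.92
```

The middle tin is light too (about 1.3–2.6 N), so the right one is the heavy one. The middle tin goes to mat B.

Emit:
jog_arm --plan '[[[0,0,0],[0.35,0.5,0],1],[[0,0,0],[0.6,0.88,0],1],[[0,0,0],[0.6,0.88,0],1],[[0,0,0],[0.6,0.88,0],1],[[0,0,0],[0.6,0.88,0],1],[[0,0,0],[0.6,0.88,0],1],[[0,0,0],[0.6,0.88,0],1],[[0,0,0],[0.6,0.88,0],1]]'

```text
t: 16.7
ee_pos: [0.5915, -0.1138, 0.0899]
orientation: [0.0, 0.984, 0.176, 0.0]
force: [0.4, 0.9, -2.1]
width: 0.0557
gripper_force: 35.0
```

Emit:
jog_arm --plan '[[[0,0,0],[0.6,0.88,0],1],[[0,0,0],[0.6,0.88,0],1],[[0,0,0],[0.6,0.88,0],1],[[0,0,0],[0.6,0.88,0],1],[[0,0,0],[0.5,0.74,0],1],[[0,0,0],[0,0,0],1],[[0,0,0],[0,0,0],1]]'

```text
t: 17.58
ee_pos: [0.674, -0.1724, 0.0898]
orientation: [-0.0, 0.984, 0.176, -0.0]
force: [-0.3, -0.1, -2.3]
width: 0.056
gripper_force: 35.0
```

```bash
python3 go.py .6743 -.1725 .035
```

```text
t 17.57 ee [ 0.674  -0.1724  0.0898] tilt [-0.001  0.    -1.   ] F [-0.26 -0.11 -2.28] w 0.056 units [0.02 0.01 2.74] j6 0.8
```

Emit:
jog_arm --plan '[[[0,0,0],[0,0,0.6],1],[[0,0,0],[0,0,0.8],1],[[0,0,0],[0,0,0.7],1],[[0,0,0],[0,0,0.4],1],[[0,0,0],[0,0,0.2],1],[[0,0,0],[0,0,0.06],1],[[0,0,0],[0,0,0.02],1],[[0,0,0],[0,0,0],1]]'

```text
t: 18.58
ee_pos: [0.6745, -0.1727, 0.0349]
orientation: [0.0, 0.984, 0.176, 0.0]
force: [0.7, 0.2, -3.1]
width: 0.0559
gripper_force: 35.0
```

Emit:
jog_arm --plan '[[[0,0,0],[0,0,0.04],1],[[0,0,0],[0,0,0.02],1],[[0,0,0],[0,0,0],1],[[0,0,0],[0,0,0],1]]'

```text
t: 19.08
ee_pos: [0.6746, -0.1727, 0.0342]
orientation: [0.0, 0.984, 0.176, 0.0]
force: [-2.7, 0.8, 6.0]
width: 0.0553
gripper_force: 35.0
```

The tin is now in contact with the mat (+6 N), so I release and rise.

Emit:
jog_arm --plan '[[[0,0,0],[0,0,0],-1],[[0,0,0],[0,0,0],-1],[[0,0,0],[0,0,0],-1],[[0,0,0],[0,0,-0.5],-1],[[0,0,0],[0,0,-1],-1],[[0,0,0],[0,0,-1],-1],[[0,0,0],[0,0,-1],-1],[[0,0,0],[0,0,-1],-1]]'

```text
t: 20.08
ee_pos: [0.6745, -0.1727, 0.1248]
orientation: [0.0, 0.984, 0.176, 0.0]
force: [-0.2, 0.0, 0.7]
width: 0.0883
gripper_force: 0.0
```

```bash
python3 go.py .4695 -.2497 .125
```

```text
t 20.07 ee [ 0.6745 -0.1727  0.1248] tilt [ 0.001 -0.    -1.   ] F [-0.16  0.04  0.73] w 0.0883 units [-10.95   0.06  -0.02] j6 0.8
```

Emit:
jog_arm --plan '[[[0,0,0],[-0.98,0,0],-1],[[0,0,0],[-0.98,0,0],-1],[[0,0,0],[-0.98,0,0],-1],[[0,0,0],[-0.98,0,0],-1],[[0,0,0],[-0.98,0,0],-1],[[0,0,0],[-0.98,0,0],-1],[[0,0,0],[-0.98,0,0],-1],[[0,0,0],[-0.98,0,0],-1]]'

```text
t: 21.08
ee_pos: [0.5268, -0.2273, 0.1241]
orientation: [0.0, 0.984, 0.176, 0.0]
force: [0.8, -0.1, 0.4]
width: 0.0879
gripper_force: 0.0
```

Emit:
jog_arm --plan '[[[0,0,0],[-0.98,0,0],-1],[[0,0,0],[-0.98,0,0],-1],[[0,0,0],[-0.98,0,0],-1],[[0,0,0],[-0.17,0.05,0],-1],[[0,0,0],[0,0,0],-1],[[0,0,0],[0,0,0],-1]]'

```text
t: 21.82
ee_pos: [0.4699, -0.2493, 0.1235]
orientation: [0.0, 0.984, 0.176, 0.0]
force: [-0.0, 0.5, 0.2]
width: 0.0883
gripper_force: 0.0
```

```bash
python3 go.py .4695 -.2497 .0305
python3 - <<'E'
from h import *
p,d=eyes.snapshot("scene"); c=cal("scene"); P=cloud(c,d); hsv=cv2.cvtColor(p,cv2.COLOR_RGB2HSV)
for n,x,y in(("A",.6546,.0083),("B",.6743,-.1725)):
    m=((P[...,2]>.074)&(P[...,2]<.094)&(abs(P[...,0]-x)<.06)&(abs(P[...,1]-y)<.06)&(hsv[...,1]<60)&(hsv[...,2]>150))
    q=P[m]; print(n,m.sum(),np.median(q,0).round(4),(q.min(0)+q.max(0))[:2]/2)
save("p3",p[60:360,150:550])
E
```

```text
t 21.82 ee [ 0.4699 -0.2493  0.1235] tilt [ 0. -0. -1.] F [-0.    0.46  0.17] w 0.0883 units [-0.02  0.01  4.65] j6 0.51
A 557 [0.6542 0.0093 0.0838] [0.65189116 0.00874495]
B 523 [ 0.6742 -0.1709  0.0841] [ 0.67238716 -0.17344103]
```

View pics/p3.png

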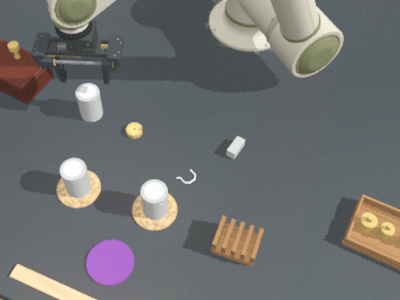

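Both light tins stand centred on their mats, crop (75,178) and (154,200). The gripper is over the right tin (89,102). Before descending I check the red box's extent.

Run:
```python
from h import *
z=np.load("top.npz");P=cloud(cal("top"),z["d"])[283:355,520:632].reshape(-1,3); P=P[P[:,2]>.015]
print(P[:,1].max(),P[:,2].max()); k=P[P[:,2]>.07]; print(k[:,:2].max(0) if len(k) else 0,k[:,:2].min(0) if len(k) else 0)
```

```text
0.007487655722227765 0.8809362554346615
[0.47334792 0.00748766] [ 0.40895823 -0.49805635]
```

Run:
```python
from h import *
z=np.load("top.npz");P=cloud(cal("top"),z["d"])[283:355,520:632].reshape(-1,3); P=P[(P[:,2]>.015)&(P[:,2]<.3)]
print(P[:,1].max(),P[:,2].max()); k=P[P[:,2]>.07]; print(len(k),k[:,:2].max(0),k[:,:2].min(0),np.median(P[:,2]))
```

```text
-0.4013607763663936 0.10407471117759393
268 [ 0.43473799 -0.46949342] [ 0.40895823 -0.49805635] 0.05740089198828602
```

The box is clear: its edge is at y −0.40 and its knob at y −0.47, while the gripper body reaches only −0.345. I lower, grip harder and lift.

Emit:
jog_arm --plan '[[[0,0,0],[0,0,1],-1],[[0,0,0],[0,0,1],-1],[[0,0,0],[0,0,1],-1],[[0,0,0],[0,0,1],-1],[[0,0,0],[0,0,0.45],-1],[[0,0,0],[0,0,0.2],-1],[[0,0,0],[0,0,0],-1],[[0,0,0],[0,0,0],-1]]' --squeeze 50

```text
t: 22.88
ee_pos: [0.4696, -0.2496, 0.0309]
orientation: [0.0, 0.984, 0.176, 0.0]
force: [0.3, -0.2, -0.1]
width: 0.0881
gripper_force: 0.0
```

Emit:
jog_arm --plan '[[[0,0,0],[0,0,0],1],[[0,0,0],[0,0,0],1],[[0,0,0],[0,0,0],1],[[0,0,0],[0,0,0],1],[[0,0,0],[0,0,0],1],[[0,0,0],[0,0,0],1]]'

```text
t: 23.62
ee_pos: [0.4696, -0.25, 0.0306]
orientation: [0.001, 0.984, 0.176, 0.0]
force: [1.9, -4.0, 1.2]
width: 0.0553
gripper_force: 50.0
```

Emit:
jog_arm --plan '[[[0,0,0],[0,0,-0.4],1],[[0,0,0],[0,0,-0.8],1],[[0,0,0],[0,0,-0.8],1],[[0,0,0],[0,0,-0.8],1],[[0,0,0],[0,0,-0.8],1],[[0,0,0],[0,0,-0.8],1],[[0,0,0],[0,0,-0.8],1],[[0,0,0],[0,0,-0.8],1]]'

```text
t: 24.62
ee_pos: [0.4684, -0.2483, 0.1501]
orientation: [-0.002, 0.984, 0.176, -0.001]
force: [0.1, -0.1, -7.0]
width: 0.0557
gripper_force: 50.0
```

Emit:
jog_arm --plan '[[[0,0,0],[0,0,-0.5],1],[[0,0,0],[0,0,-0.2],1],[[0,0,0],[0,0,0],1],[[0,0,0],[0,0,0],1],[[0,0,0],[0,0,0],1],[[0,0,0],[0,0,0],1]]'

```text
t: 25.38
ee_pos: [0.4692, -0.2494, 0.1641]
orientation: [-0.0, 0.984, 0.176, -0.0]
force: [0.3, 0.0, -7.8]
width: 0.0559
gripper_force: 50.0
```

Run:
```python
from h import *
p,d=eyes.snapshot("scene"); save("p4",p[30:330,150:550])
```

```text
(no output)
```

View pics/p4.png

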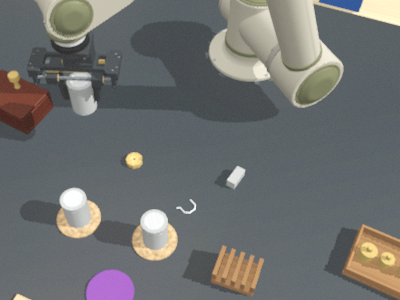

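The heavy tin is held upright at crop (83,95). The light tins stand on the mats at (75,207) and (154,229).

```bash
python3 -c "
from cell import robot
print(robot.finish_job())"
```

```text
the job is handed in; nothing more can be done
None
```

The job is handed in at about 25 s, verdict not reported: left tin on mat A and middle tin on mat B, both light (2–3 N), and the right, heaviest tin (7–8 N) held upright with its centre about 17 cm above the bench.

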